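Set ruler and pen carousel to the front

TASK

First lay the yellow ruler flat on the desk with its bare scale edge flush along the front edge of the green pen caddy base, roughly centred on it, and let go of it. Then turn the pen carousel by its black knob until the red cup faces straight to the front, squarely towards the ruler, and finish while still gripping the knob, holding the carousel still. Leave the other things on the desk where they are.

Things in the scene. Friction and masses are not known exactly. Their poses are not given: they have to be found in the camera images.
- caddy_base: Green square-cornered base board of the pen caddy, fixed to the desk (it does not move), 16 mm high. Origin on the desk directly below the turning axis of the carousel; -x points to its front, z up. The board reaches from x = -115 mm (the straight front edge, along y) to x = +75 mm, and y = -100 to +100 mm.
- front_edge (a point): Middle of the front face of the base board, 8 mm above the desk, 115 mm in front of the turning axis; same axes as the base (-x outward to the front).
- carousel (a joint): Angle of the carousel about the vertical axis, rad, positive anticlockwise from above, no stops; friction 0.05 N m, stays where left. 0: the red cup points to the rear (+x of the base); +pi or -pi: straight to the front.
- red_mark (a point): Outermost point of the red cup, 82 mm from the turning axis, 60 mm above the desk; turns with the carousel. Carousel: wooden disc of 172 mm diameter, top 28 mm above the desk, with four upright cups of 60 mm diameter (one red, three grey; centres 52 mm from the axis, rims 80 mm above the desk) and pens fixed in them that reach 180 mm above the desk.
- knob: Round black knob on the carousel's central steel post, 40 mm in diameter and 30 mm high, top 225 mm above the desk. Origin at its centre on the turning axis, 210 mm above the desk. It is fixed to the carousel and turns it; free of other parts all round (pens end 15 mm below it).
- ruler: Loose yellow safety ruler with a blue grip ridge, 200 mm long (along its y), 50 mm wide (x), 5 mm thick, about 120 g. Origin at the centre of its underside, z up. Black scale marks run along the bare edge at x = +25 mm. The ridge to grip it by is 12 mm wide (x from -21 to -9 mm), 80 mm long (y from -40 to +40 mm), and its top is 29 mm above the underside. When it lies flush its axes are parallel to those of the base.
- ruler_edge_a (a point): Point on the scale edge of the ruler, at x = +25, y = +95, z = 2.5 mm of the ruler.
- ruler_edge_b (a point): Point on the scale edge of the ruler, at x = +25, y = -95, z = 2.5 mm of the ruler.
- drink_can: Black drink can, 70 mm across, 168 mm high, upright; bystander. Origin at the centre of its underside.
- glasses_case: Dark blue glasses case, 140 x 60 x 30 mm; bystander. Origin at the centre of its underside.
- mug: White mug, 78 x 110 x 97 mm; bystander. Origin at the centre of its underside.
- tape_roll: Roll of brown tape lying flat, 96 mm across, 48 mm high; bystander. Origin at the centre of its underside.
- eraser: Blue and white eraser, 21 x 44 x 13 mm; bystander. Origin at the centre of its underside.
- stapler: Dark blue stapler, 30 x 128 x 40 mm; bystander. Origin at the centre of its underside.
Mind the look-alikes: they are no part of the job. Of the things that look like the ruler, the larger one is meant.

How it is judged:
By the outcome, as a careful person would: the job done as asked, in the order asked, and still so for the second after the job is handed in, while the arm keeps its last pose, push and grip.
It also fails if it takes over 72 s, if anything falls off the work surface, if the arm or the gripper's body presses on something with over 40 N, if the wrist force passes 120 N, or if a joint passes its speed limit or range.

ROBOT

A 6-joint arm with a two-finger parallel gripper is mounted at the origin on a cart in front of the work surface, level with it; the furniture and walls round the work are solid. World frame = base frame: x ahead of the robot, y to its left, z up, the work surface at z = 0. Lengths are in mm, angles in degrees, forces in N, time in s.
With the tool pointing down it reaches from about 225 to 725 mm from the base axis. Payload 3.1 kg.
Tool frame: the origin (TCP) lies midway between the tips of the shut fingers; the grasp point (between the pads) lies bot.pinch_z behind it (bot.pinch_z is the distance from the TCP to the grasp point, in mm); z points along the fingers, y is the line along which they close (so a half turn about z gives the same grasp; the last joint's range is limited). The gripper opens to 85 mm and grips with 20 to 120 N. Pads are 22 mm wide; open, the fingers measure 114 mm over their backs; the gripper's body (76 mm by 85 mm) begins 54 mm behind the grasp point. The pads swing forward as they close: fully open they stand 13 mm farther back than shut.
Start: joints at [-80.031, 2.75, 5.684, 92.934, 0, 82.678], TCP at [156.035, -501.269, 231.312] pointing down, gripper open.
Joint ranges: [-166.93, 166.93], [-56.73, 111.36], [-69.38, 81.34], [-121.58, 131.49], [-85.45, 84.26], [-180, 180]. Speed limits (degrees/s): [159.86, 159.86, 180, 180, 180, 180].

INTERFACE

Orientations are given as a 3x3 rotation matrix whose columns are the frame's x, y, z axes.
In Python, from bench import bot, optics, workorder gives the robot as it stands.
- The arm moves only by the tool move_arm, never from a script. Its argument "increments" is a list of rows, each a list of 3 entries, a list of its own where there are three numbers: the shift along the tool's x, y, z in mm, then the turn, a rotation vector about the tool's x, y, z in rad, then the opening, from 0 (shut) to 1 (fully open). In form: [[[x, y, z], [rx, ry, rz], grip], ...]. A call has 1 to 12 rows; each row is the pose to reach, as a shift and turn from the pose commanded when the call began, along the tool's axes at that moment; what a row does not reach only later rows make up. A row lasts 1/10 s, in which the tool goes at most 50 mm and 8.59 degrees, less where a joint would pass 70% of its speed; a pose out of reach is approached as far as the arm can. A call with a gripper value outside its range is refused whole. The fingers move at their own pace and stop on an object; "squeeze" is the grip in N (left out, the last holds). Time passes only in rows, so rows that repeat a pose let the fingers close. It gives the time, the measured TCP pose, the force, the opening and the grip force at its end, in the units of the state.
- bot.read_state(): the state, without advancing time (a new reading comes with each control period).
- optics.camera(name): name is "scene" or "side" or "wrist"; returns the picture (384x512x3 uint8, red, green, blue); there is no depth.
- optics.calibration(name): a dict with "fx", "fy", "cx", "cy" (pixels), "k1" (the pictures are not rectified: a ray, as slopes to the right and down, at radius r is drawn at 1 + k1 r^2 times it, then the intrinsics apply), "rvec" (rotation vector, rad) and "tvec" (3), from world to camera coordinates, as OpenCV has them. Camera axes: x right, y down, z forward; pixel columns grow to the right and rows downward; lengths in mm; the calibration is good to about 2 mm. A picture is of the moment at which its call begins: read the wrist's pose just before it. calibration takes no time and is no camera call; for the wrist camera it gives the pose at the moment of the call.
- workorder.finish_job(): hands the job in; it is judged then, once.
The state is a dict: "t": time; "q": joint angles; "dq": joint speeds; "joint_torque": joint torques, N m; "position": TCP position; "tcp_rot": TCP orientation; "ft_force": force on the tool from outside, world axes, zero at the start; "moment": the same for the moment, N m; "opening": finger opening in mm; "grasp_force": force on a finger pad.
Only numpy, scipy, OpenCV 4.12 (cv2) and the standard library are available. Lean on these libraries where they do the work, as an engineer would, in place of code of your own. Each camera call takes 0.05 s, during which the arm holds its last target. There are 200 camera calls.

## Working session

There is one attempt and no reset: what is moved stays moved. The work goes in short steps, Python scripts to look and compute and a tool call to move; the robot and the scene stay as the last step left them, time stands still between calls to the robot, and variables do not carry over. Pictures are saved under pics/ and viewed, at most 10 in all, crops included, and the job is handed in when it is done.

Besides the shell and the picture viewer there is one more tool, called after "Request:" as name(argument=value, ...), one argument or row to a line, values as JSON. move_arm: Moves the arm, as the interface text tells. Its arguments: {"type":"object","properties":{"increments":{"type":"array"},"squeeze":{"type":"number"}},"required":["increments"]}

```bash
ls; mkdir -p pics; python3 - <<'E'
from bench import bot, optics
import cv2
s=bot.read_state(); print(s, bot.pinch_z)
for n in("scene","side"):
    cv2.imwrite(f"pics/{n}0.png",optics.camera(n)[:,:,::-1]); print(n,optics.calibration(n))
E
```

```text
pics
{'t': 0.0, 'q': array([-8.00316094e+01,  2.79371305e+00,  5.58920098e+00,  9.29337138e+01,
        1.63268944e-04,  8.26776143e+01]), 'dq': array([-0.07743521, -0.06009885,  0.01226803, -0.00411421,  0.09455727,
       -0.04959348]), 'joint_torque': array([-9.77460113e-04, -3.38785386e+01,  3.20014322e+01,  2.03272660e-02,
       -3.21914276e-04,  2.55982904e-06]), 'position': array([ 155.92059273, -500.65510191,  230.0886218 ]), 'tcp_rot': array([[ 9.54808725e-01,  2.97220670e-01, -4.14808030e-04],
       [ 2.97220797e-01, -9.54805818e-01,  2.37656791e-03],
       [ 3.10303988e-04, -2.39245735e-03, -9.99997090e-01]]), 'ft_force': array([-0.80489538,  0.72518585,  0.28168741]), 'moment': array([-0.00971175, -0.01540698,  0.00744806]), 'grasp_force': 0.0, 'opening': 85.56874434154501} 18.700000000000003
scene {'fx': 398.1943660910186, 'fy': 398.1943660910186, 'cx': 250.58949974041988, 'cy': 186.95916298835962, 'k1': -0.07918829313258603, 'rvec': array([ 0.61725874, -2.37495738,  1.50860066]), 'tvec': array([ 432.89142999,  265.28997116, 1203.3055219 ])}
side {'fx': 361.5864935081542, 'fy': 361.5864935081542, 'cx': 251.0387504128689, 'cy': 187.75064242022398, 'k1': -0.0005776966741117691, 'rvec': array([ 2.28020595, -0.14572811,  0.07299384]), 'tvec': array([-519.34450587,  122.33207539, 1505.59164454])}
```

View pics/scene0.png

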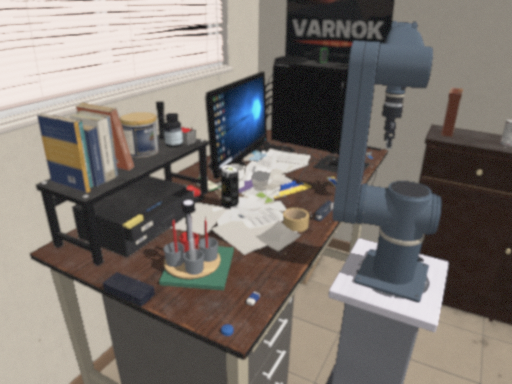

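View pics/side0.png

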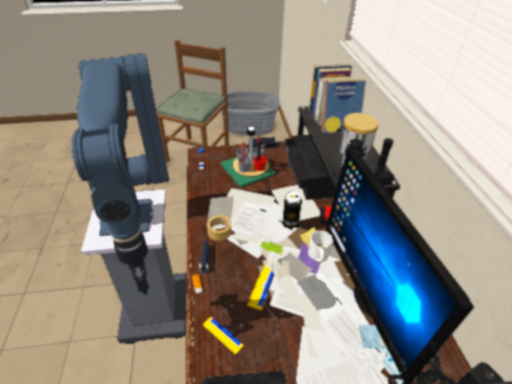

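The scene view shows the caddy at about (195,262), with the red cup facing away. The side view shows it at (250,167). There are two ruler-like things in the side view, at (262,286) and (222,335). I'll measure both of them and the caddy.

```bash
cat > h.py <<'E'
import numpy as np, cv2
from bench import bot, optics
from scipy.spatial.transform import Rotation as R
def ray(cal,px):
    px=np.atleast_2d(px).astype(float)
    d=np.c_[(px[:,0]-cal['cx'])/cal['fx'],(px[:,1]-cal['cy'])/cal['fy']]
    u=d.copy()
    for _ in range(20): u=d/(1+cal['k1']*(u**2).sum(1,keepdims=True))
    M=R.from_rotvec(np.ravel(cal['rvec'])).as_matrix(); t=np.ravel(cal['tvec'])
    return -M.T@t, np.c_[u,np.ones(len(u))]@M
def onz(cal,px,z):
    o,d=ray(cal,px); return o+d*((z-o[2])/d[:,2])[:,None]
def proj(cal,P):
    P=np.atleast_2d(P)@R.from_rotvec(np.ravel(cal['rvec'])).as_matrix().T+np.ravel(cal['tvec'])
    u=P[:,:2]/P[:,2:]; u=u*(1+cal['k1']*(u**2).sum(1,keepdims=True))
    return u*[cal['fx'],cal['fy']]+[cal['cx'],cal['cy']]
def tri(c1,p1,c2,p2):
    o1,d1=ray(c1,p1); o2,d2=ray(c2,p2); d1=d1[0];d2=d2[0]
    k=np.linalg.lstsq(np.c_[d1,-d2],o2-o1,rcond=None)[0]
    a,b=o1+k[0]*d1,o2+k[1]*d2; return (a+b)/2,np.linalg.norm(a-b)
def blobs(rgb,lo,hi,amin=15):
    m=cv2.inRange(cv2.cvtColor(rgb,cv2.COLOR_RGB2HSV),lo,hi)
    n,l,st,c=cv2.connectedComponentsWithStats(m)
    return [(l==i,st[i],c[i]) for i in range(1,n) if st[i][4]>=amin]
E
python3 - <<'E'
from h import *
np.set_printoptions(precision=1,suppress=True)
for n in("side","scene"):
    im=cv2.imread(f"pics/{n}0.png")[:,:,::-1].copy(); cal=optics.calibration(n); print(n)
    for nm,lo,hi,z in(("yellow",(22,150,100),(34,255,255),5),("green",(60,90,30),(90,255,200),16),("red",(0,170,90),(6,255,255),60),("black",(0,0,0),(180,255,35),210)):
        for m,st,c in blobs(im,lo,hi,12):
            x,y=c
            if nm!="yellow" and abs(x-(250 if n=="side" else 195))>60: continue
            if nm!="yellow" and abs(y-(160 if n=="side" else 240))>60: continue
            pts=np.argwhere(m)[:,::-1]; b=cv2.minAreaRect(pts.astype(np.float32))
            P=onz(cal,cv2.boxPoints(b),z)
            print(nm,st,c,onz(cal,c,z)[0], np.linalg.norm(P[1]-P[0]),np.linalg.norm(P[2]-P[1]))
    x,y=(185,255) if n=="side" else (150,180)
    if n=="side":
        a=cv2.resize(im[130:185,215:285],None,fx=8,fy=8,interpolation=2)
        b=cv2.resize(im[255:360,195:285],None,fx=5,fy=5,interpolation=2)
        print(a.shape,b.shape)
        o=np.zeros((525,560+0,3),np.uint8);o[:440]=a
        cv2.imwrite("pics/c1.png",a[:,:,::-1]);cv2.imwrite("pics/c2.png",b[:,:,::-1])
    else: cv2.imwrite("pics/c3.png",cv2.resize(im[190:300,150:245],None,fx=5,fy=5,interpolation=2)[:,:,::-1])
E
```

```text
side
yellow [326 118  14  14 153] [332.2 124.3] [1070.5  607.     5. ] 144.2057270802326 76.35932893121964
yellow [247 265  23  45 379] [258.2 288.3] [ 494.9 -412.1    5. ] 176.17105081918794 54.723987858862266
yellow [203 317  41  37 365] [221.6 336.6] [ 358.2 -568.1    5. ] 39.139475393548686 147.64904510774855
green [221 159  54  28 408] [243.3 174.1] [513.7 204.2  16. ] 185.86472235561226 275.8368787821636
red [254 156  13  14 149] [259.8 162.6] [594.2 225.7  60. ] 57.61005535540683 101.55966700201627
black [299 116   5  20  54] [300.9 126.1] [789.8 280.2 210. ] 169.1571906715486 15.339312106338392
black [248 132   6   3  15] [250.6 132.8] [553.7 252.2 210. ] 22.37672245134843 16.526011340589452
black [287 139   9   8  56] [291.1 142.5] [716.6 154.2 210. ] 34.91917434350393 54.12424308420493
black [266 144  10   3  28] [270.5 145. ] [625.5 146.2 210. ] 38.515656892458374 15.120106165300724
black [285 204  15  18 201] [291.7 212.2] [ 628.2 -263.2  210. ] 49.01561614966364 82.64255053768505
(440, 560, 3) (525, 450, 3)
scene
green [220 249  10  12  38] [224.9 253. ] [491.8 174.8  16
[... 221 characters left out ...]
.64293502974556
green [162 274  24  11  80] [171.6 279.5] [554.8 365.5  16. ] 36.0389508820386 77.55209490050343
green [187 281   7   5  15] [190.2 282.5] [499.7 349.7  16. ] 16.669266797786864 20.223654100888538
red [194 188   5   8  24] [196.2 191.5] [781.3 -73.6  60. ] 15.631328507651732 66.06524069473451
red [181 233   6  12  52] [183.8 238.2] [614.7 224.1  60. ] 16.333214728545606 65.19434758703541
black [222 177  11  20 117] [226.7 186.6] [529.4  97.  210. ] 31.779827351755824 146.84557429587
black [177 189   9   7  22] [181.2 192.5] [628.5 203.  210. ] 44.59320827440016 20.86214379081295
black [222 200  10   7  39] [226.3 203.4] [469.5 195.1 210. ] 28.70944239918413 31.290906252230872
```

View pics/c2.png

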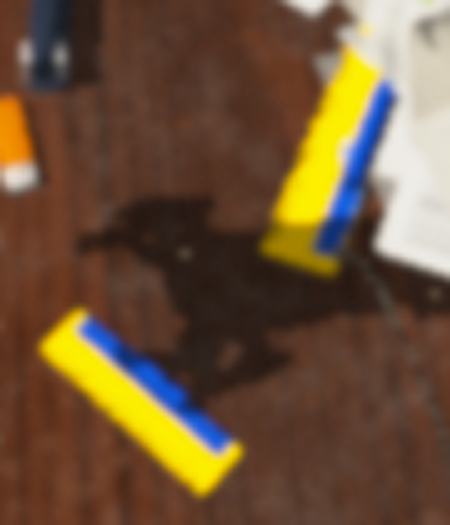

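View pics/c3.png

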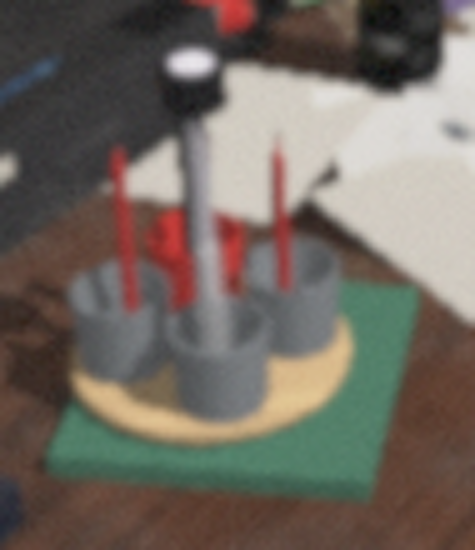

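The larger candidate is A, at side (262,288): about 180 mm of its yellow is measurable, plus a shadowed end. B at (222,335) is only about 148 mm long, so A is the ruler meant. Both crops show yellow with a blue ridge, and A has scale ticks on its left edge. The caddy's front faces right in the scene view, towards the robot. Next I'll look at A with the wrist camera.

Request:
move_arm(
  increments=[
    [[300, 10, -60], [0, 0, 0], 1],
    [[300, 10, -60], [0, 0, 0], 1],
    [[300, 10, -60], [0, 0, 0], 1],
    [[300, 10, -60], [0, 0, 0], 1],
    [[300, 10, -60], [0, 0, 0], 1],
    [[300, 10, -60], [0, 0, 0], 1],
    [[300, 10, -60], [0, 0, 0], 1],
    [[300, 10, -60], [0, 0, 0], 1],
    [[300, 10, -60], [0, 0, 0], 1],
  ],
)

```text
t: 1.0
position: [444.5, -421.8, 290.6]
tcp_rot: [[0.955, 0.297, -0.002], [0.297, -0.955, 0.001], [-0.001, -0.001, -1.0]]
ft_force: [-0.7, 0.0, 0.6]
opening: 85.3
grasp_force: 0.0
```

```bash
python3 - <<'E'
from h import *
np.set_printoptions(precision=1,suppress=True)
s=bot.read_state();print(s['t'],s['position'],s['q'])
cal=optics.calibration("wrist");im=optics.camera("wrist");np.save("w1.npy",im)
import pickle;pickle.dump(cal,open("w1.pkl","wb"))
print(cal, -R.from_rotvec(np.ravel(cal['rvec'])).as_matrix().T@np.ravel(cal['tvec']))
cv2.imwrite("pics/w1.png",im[:,:,::-1])
for nm,lo,hi,z in(("yellow",(20,120,60),(36,255,255),5),("blue",(108,150,60),(125,255,255),29)):
    for m,st,c in blobs(im,lo,hi,150):
        pts=np.argwhere(m)[:,::-1].astype(np.float32); b=cv2.boxPoints(cv2.minAreaRect(pts))
        P=onz(cal,b,z); print(nm,st,c,b.tolist(),P[:,:2].tolist(),P.mean(0), np.linalg.norm(P[1]-P[0]),np.linalg.norm(P[2]-P[1]))
E
```

```text
1.0 [ 444.5 -421.8  290.6] [-49.7  18.3  30.2 102.1  -0.  113. ]
{'fx': 316.7945062575811, 'fy': 316.7945062575811, 'cx': 255.33118347303184, 'cy': 192.7261484374486, 'k1': -0.06814786504226165, 'rvec': array([-2.3,  1.7,  0.3]), 'tvec': array([-533.4,  221.4,  534.9])} [ 522.9 -397.2  434.1]
yellow [ 195   54  122  104 3161] [254.6 104.9] [[194.9085693359375, 62.0495719909668], [223.20892333984375, 34.31522750854492], [317.58966064453125, 130.62210083007812], [289.289306640625, 158.3564453125]] [[528.0962601145419, -314.3373181636911], [570.0271725498587, -339.9751548769584], [492.6045296102402, -493.60637842737657], [445.10970608866387, -469.6153804941686]] [ 509.  -404.4    5. ] 49.14773737410872 172.03725901488383
yellow [   0  101   75   74 2005] [ 47.3 134.9] [[-2.2349804993504864e-15, 101.0], [74.0, 101.0], [74.0, 174.0], [0.0, 174.0]] [[406.34289124293014, -64.99976768427138], [435.1935910175944, -169.11423381099107], [333.0869754382207, -182.29880281185095], [299.32600203073133, -71.06762876430207]] [ 368.5 -121.9    5. ] 108.0378865692016 102.95432873275621
yellow [ 279  20
[... 595 characters left out ...]
301.0778503417969, 133.65296936035156]] [[546.6664943722494, -351.83368558914674], [558.3130051396768, -358.98243890318327], [497.22474592892877, -476.2470834602705], [484.3397114606879, -469.41781687952243]] [ 521.6 -414.1   29. ] 13.665499881114824 132.22243484560232
blue [287 206  78  35 470] [326.2 224.3] [[286.2998962402344, 236.2859649658203], [362.7920837402344, 205.0426788330078], [366.1693420410156, 213.3111114501953], [289.6771545410156, 244.5543975830078]] [[341.74136190015577, -498.612533780519], [417.92424976692575, -584.138390973244], [407.96599365572655, -593.6804053588171], [330.71589323803596, -507.56748200769954]] [ 374.6 -546.    29. ] 114.53604084423048 13.791914417901545
```

View pics/w1.png

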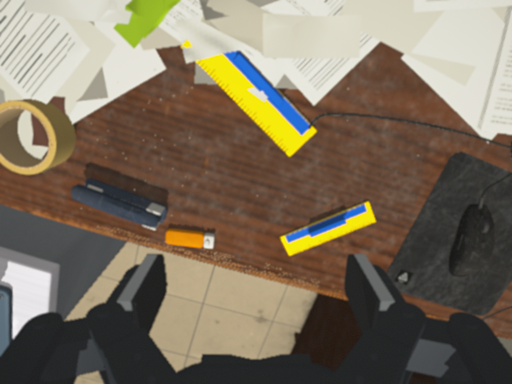

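The wrist view shows A from (195,60) to (317,155), with scale marks on its lower-left edge and a blue stripe on its upper right. Its far end seems covered by a sheet of paper near (190,50). I'll turn to the grasp direction and take a closer look to fix the ridge and centre.

Request:
move_arm(
  increments=[
    [[53, 14, 60], [0, 0, -0.778], 1],
    [[53, 14, 60], [0, 0, -0.778], 1],
    [[53, 14, 60], [0, 0, -0.778], 1],
    [[53, 14, 60], [0, 0, -0.778], 1],
    [[53, 14, 60], [0, 0, -0.778], 1],
    [[53, 14, 60], [0, 0, -0.778], 1],
    [[53, 14, 60], [0, 0, -0.778], 1],
    [[53, 14, 60], [0, 0, -0.778], 1],
  ],
)

```text
t: 1.85
position: [499.4, -419.8, 231.5]
tcp_rot: [[0.475, 0.88, 0.0], [0.88, -0.475, -0.0], [-0.0, 0.0, -1.0]]
ft_force: [-0.0, -0.1, 0.1]
opening: 85.2
grasp_force: 0.0
```

```bash
python3 - <<'E'
from h import *
np.set_printoptions(precision=1,suppress=True)
s=bot.read_state();print(s['t'],s['position'],s['q'])
cal=optics.calibration("wrist");im=optics.camera("wrist");np.save("w2.npy",im)
import pickle;pickle.dump(cal,open("w2.pkl","wb"))
cv2.imwrite("pics/w2.png",cv2.resize(im,(800,600),interpolation=2)[:,:,::-1])
for nm,lo,hi,z in(("yellow",(20,120,60),(36,255,255),5),("blue",(108,150,60),(125,255,255),29)):
    for m,st,c in blobs(im,lo,hi,150):
        pts=np.argwhere(m)[:,::-1].astype(np.float32); b=cv2.boxPoints(cv2.minAreaRect(pts))
        P=onz(cal,b,z); print(nm,st,c,b.round(1).tolist(),P[:,:2].round(1).tolist(),P.mean(0), np.linalg.norm(P[1]-P[0]),np.linalg.norm(P[2]-P[1]))
E
```

```text
1.85 [ 499.4 -419.8  231.5] [-45.9  22.8  29.2  96.4  -0.   72.4]
yellow [   0    0   68   27 1232] [35.2 12.2] [[-0.0, 0.0], [67.0, 0.0], [67.0, 26.0], [0.0, 26.0]] [[337.6, -127.0], [404.2, -169.0], [388.7, -190.3], [320.6, -148.4]] [ 362.8 -158.7    5. ] 78.72820209131241 26.360238794973505
yellow [ 235   64   45  149 3771] [249.2 143.6] [[232.6999969482422, 64.0999984741211], [274.79998779296875, 62.79999923706055], [279.20001220703125, 211.89999389648438], [237.10000610351562, 213.1999969482422]] [[527.2, -314.2], [568.4, -335.0], [492.6, -493.7], [445.1, -469.9]] [ 508.3 -403.2    5. ] 46.14316546549757 175.86159665729505
yellow [ 166  266  103   51 1376] [214.1 293.8] [[162.89999389648438, 287.8999938964844], [170.10000610351562, 264.6000061035156], [268.6000061035156, 294.8999938964844], [261.5, 318.20001220703125]] [[298.6, -518.8], [328.5, -492.2], [423.1, -598.2], [395.3, -629.2]] [ 361.4 -559.6    5. ] 39.99741091787241 142.015045061745
blue [ 265   84   13  120 1344] [271.  145.7] [[265.0, 84.0], [277.0, 84.0], [277.0, 203.0], [265.0, 203.0]] [[547.8, -349.4], [558.8, -355.3], [498.4, -472.9], [486.0, -466.2]] [ 522.7 -411.    29. ] 12.498165676939553 132.19083419788538
blue [176 271  85  31 572] [216.1 287.8] [[173.39999389648438, 281.29998779296875], [176.6999969482422, 270.70001220703125], [260.3999938964844, 296.6000061035156], [257.20001220703125, 307.20001220703125]] [[332.0, -505.6], [344.5, -494.4], [419.8, -579.1], [408.1, -592.0]] [ 376.1 -542.8   29. ] 16.82666242133651 113.38951288484535
```

View pics/w2.png

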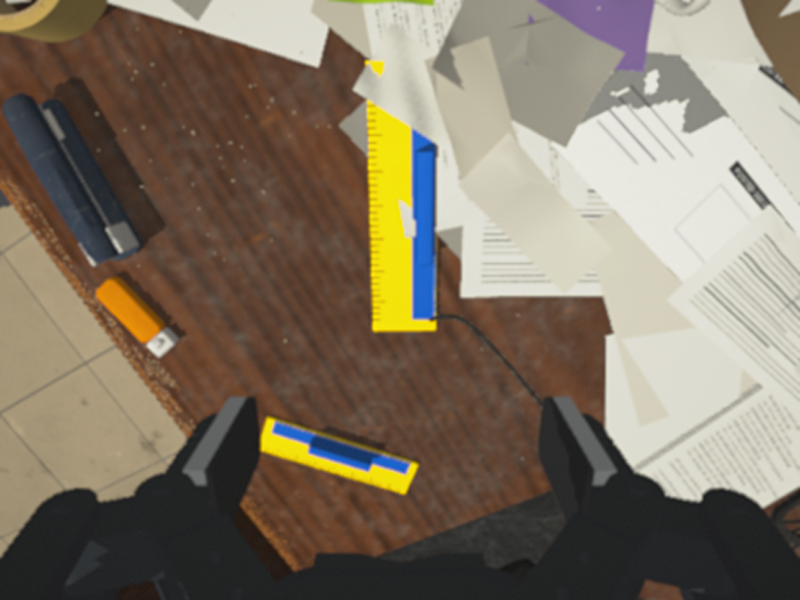

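The closer view shows A with its raised ridge at about (425,148) to (425,265), on a flat blue stripe. The scale edge is on the left, from (368,100) to (372,331). A sheet lies over the top end, with the ruler's tip showing at (373,66). I'll compute the ridge centre.

```bash
python3 - <<'E'
from h import *; import pickle
np.set_printoptions(precision=1,suppress=True)
cal=pickle.load(open("w2.pkl","rb")); k=512/800
P=onz(cal,np.array([[238.7,41],[237.6,211.5]]),5); print(P,np.linalg.norm(P[0]-P[1]))
r=onz(cal,np.array([[425,148],[425,264],[414.5,220],[436,220]])*k,29); print(r,np.linalg.norm(r[0]-r[1]),r[:2].mean(0))
P=onz(cal,np.array([[368,105],[372,329]])*k,5); print(np.degrees(np.arctan2(*(P[0]-P[1])[1::-1])))
# caddy: scene knob & side knob
s=optics.calibration("side");c=optics.calibration("scene")
print(tri(c,[188.2,202],s,[251.3,129.5]))  # knob top approx
b=onz(c,np.array([[223.6,287],[159.8,282],[234.2,247.8]]),16);print(b,np.linalg.norm(b[0]-b[1]),np.linalg.norm(b[0]-b[2]))
im=cv2.imread("pics/side0.png")[:,:,::-1].copy()
for m,st,cc in blobs(im,(60,60,30),(90,255,200),100):
    pts=np.argwhere(m)[:,::-1].astype(np.float32); h=cv2.approxPolyDP(cv2.convexHull(pts),2.5,True)[:,0]; 
    if 200<cc[0]<280 and 140<cc[1]<200: print(h.tolist(),onz(s,h,16).tolist())
E
```

```text
[[ 544.4 -296.7    5. ]
 [ 446.7 -468.2    5. ]] 197.4383849420733
[[ 549.2 -362.4   29. ]
 [ 512.  -433.8   29. ]
 [ 520.2 -402.1   29. ]
 [ 533.5 -409.3   29. ]] 80.46328479488298 [ 530.6 -398.1   29. ]
61.65233927637075
(array([557.8, 260.6, 221.5]), np.float64(0.29807624829241897))
[[405.9 318.8  16. ]
 [576.9 391.6  16. ]
 [481.2 134.9  16. ]] 185.9075551220322 198.6300535621233
[[274.0, 173.0], [240.0, 186.0], [221.0, 163.0], [233.0, 158.0], [270.0, 168.0]] [[658.4514856870645, 194.8005813618463, 16.0], [489.10855862117637, 120.85346179503676, 16.0], [415.4799201748194, 303.99645971322184, 16.0], [477.37828262265623, 337.8657429918237, 16.0], [646.2013547722051, 235.1537019648299, 16.0]]
```

View pics/c1.png

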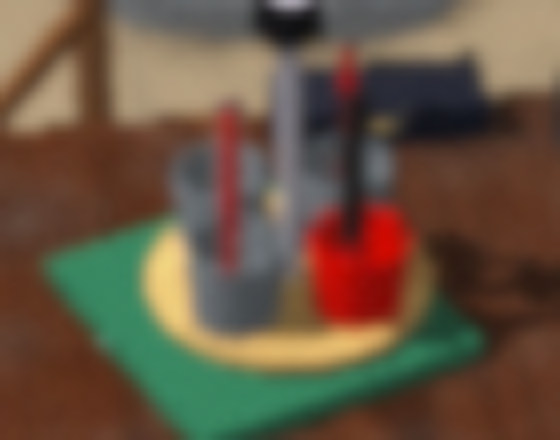

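The measurements agree with the given sizes: the ridge is 80 mm long with its centre at (529.5,-399). The base's front edge is 199 mm long with yaw about 22°. Going down to grasp.

Request:
move_arm(
  increments=[
    [[32.5, 16.5, 100], [0, 0, 0], 0.6],
    [[32.5, 16.5, 150], [0, 0, 0], 0.6],
    [[32.5, 16.5, 150], [0, 0, 0], 0.6],
    [[32.5, 16.5, 170], [0, 0, 0], 0.6],
    [[32.5, 16.5, 190], [0, 0, 0], 0.6],
    [[32.5, 16.5, 205], [0, 0, 0], 0.6],
    [[32.5, 16.5, 215], [0, 0, 0], 0.6],
    [[32.5, 16.5, 222], [0, 0, 0], 0.6],
    [[32.5, 16.5, 222], [0, 0, 0], 0.6],
  ],
)

```text
t: 2.8
position: [529.9, -398.4, 9.0]
tcp_rot: [[0.472, 0.882, -0.0], [0.882, -0.472, 0.0], [0.0, -0.0, -1.0]]
ft_force: [0.1, 0.7, 0.3]
opening: 51.2
grasp_force: 0.0
```

Request:
move_arm(
  increments=[
    [[0, 0, 0], [0, 0, 0], 0],
    [[0, 0, 0], [0, 0, 0], 0],
    [[0, 0, 0], [0, 0, 0], 0],
    [[0, 0, 0], [0, 0, 0], 0],
    [[0, 0, 0], [0, 0, 0], 0],
    [[0, 0, 0], [0, 0, 0], 0],
    [[0, 0, 0], [0, 0, 0], 0],
    [[0, 0, 0], [0, 0, 0], 0],
  ],
  squeeze=50,
)

```text
t: 3.6
position: [531.0, -399.2, 10.9]
tcp_rot: [[0.472, 0.882, 0.002], [0.882, -0.472, -0.002], [-0.001, 0.003, -1.0]]
ft_force: [0.3, -0.6, 5.8]
opening: 10.3
grasp_force: 52.2
```

Request:
move_arm(
  increments=[
    [[0, 0, -10], [0, 0, 0], 0],
    [[0, 0, -30], [0, 0, 0], 0],
    [[0, 0, -70], [0, 0, 0], 0],
    [[0, 0, -110], [0, 0, 0], 0],
    [[20, -40, -140], [0, 0, 0], 0],
    [[50, -80, -150], [0, 0, 0], 0],
    [[50, -118, -150], [0, 0, -0.12], 0],
    [[50, -118, -150], [0, 0, -0.26], 0],
    [[50, -118, -150], [0, 0, -0.4], 0],
    [[50, -118, -150], [0, 0, -0.54], 0],
    [[50, -118, -150], [0, 0, -0.68], 0],
    [[50, -118, -150], [0, 0, -0.8], 0],
  ],
)

```text
t: 4.8
position: [448.8, -297.9, 158.5]
tcp_rot: [[-0.309, 0.951, -0.002], [0.951, 0.309, 0.002], [0.002, -0.001, -1.0]]
ft_force: [-0.1, -0.2, -1.8]
opening: 10.8
grasp_force: 51.3
```

```bash
python3 - <<'E'
from h import *
print(bot.read_state()['q'])
im=optics.camera("scene");cv2.imwrite("pics/s2.png",cv2.resize(im[20:320,150:420],None,fx=2,fy=2)[:,:,::-1])
s=optics.calibration("side")
im2=optics.camera("wrist");np.save("w3.npy",im2)
for nm,lo,hi in(("yellow",(20,120,60),(36,255,255)),("blue",(108,150,60),(125,255,255))):
    for m,st,c in blobs(im2,lo,hi,300): print(nm,st,c)
E
```

```text
[-4.07106405e+01  4.68847194e+00 -5.63770307e-01  8.48968668e+01
  1.31746737e-03  3.12814498e+01]
yellow [ 196    0   88   25 1449] [238.84817115   9.72532781]
yellow [  162    44   116   255 15872] [205.48116179 148.81338206]
yellow [274  79   5 161 312] [275.59615385 157.38141026]
yellow [ 78 300  39  34 560] [ 94.62321429 315.46607143]
blue [ 236   71   39  289 7496] [255.14487727 199.98479189]
```

Request:
move_arm(
  increments=[
    [[45, 7, 0], [0, 0, -0.14], 0],
    [[90, 15, 0], [0, 0, -0.28], 0],
    [[135, 22, 0], [0, 0, -0.42], 0],
    [[180, 30, 0], [0, 0, -0.56], 0],
    [[225, 38, 0], [0, 0, -0.7], 0],
    [[270, 45, 0], [0, 0, -0.84], 0],
    [[315, 53, 0], [0, 0, -0.98], 0],
    [[360, 60, 0], [0, 0, -1.12], 0],
    [[405, 68, 0], [0, 0, -1.26], 0],
    [[450, 75, 0], [0, 0, -1.4], 0],
    [[485, 80, 0], [0, 0, -1.54], 0],
    [[492, 82, 0], [0, 0, -1.6], 0],
  ],
)

```text
t: 6.1
position: [376.4, 198.1, 159.0]
tcp_rot: [[-0.941, -0.337, -0.002], [-0.337, 0.941, 0.001], [0.001, 0.002, -1.0]]
ft_force: [1.4, -0.5, -0.5]
opening: 10.8
grasp_force: 51.3
```

Request:
move_arm(
  increments=[
    [[0, 0, 0], [0, 0, -0.14], 0],
    [[0, 0, 0], [0, 0, -0.28], 0],
    [[0, 0, 0], [0, 0, -0.42], 0],
    [[0, 0, 0], [0, 0, -0.56], 0],
    [[0, 0, 0], [0, 0, -0.7], 0],
    [[0, 0, 0], [0, 0, -0.84], 0],
    [[0, 0, 0], [0, 0, -0.98], 0],
    [[0, 0, 0], [0, 0, -1.12], 0],
    [[0, 0, 0], [0, 0, -1.26], 0],
    [[0, 0, 0], [0, 0, -1.4], 0],
    [[0, 0, 0], [0, 0, -1.54], 0],
    [[0, 0, 0], [0, 0, -1.61], 0],
  ],
)

```text
t: 7.3
position: [377.5, 194.8, 158.9]
tcp_rot: [[0.369, -0.929, -0.001], [-0.929, -0.369, -0.0], [-0.0, 0.001, -1.0]]
ft_force: [-0.1, 0.5, -1.4]
opening: 11.0
grasp_force: 51.3
```

```bash
python3 - <<'E'
from h import *; import pickle
np.set_printoptions(precision=1,suppress=True)
s=bot.read_state();print(s['t'],s['position'],s['q'],np.degrees(np.arctan2(s['tcp_rot'][1,0],s['tcp_rot'][0,0])))
cal=optics.calibration("wrist");im=optics.camera("wrist");np.save("w4.npy",im);pickle.dump(cal,open("w4.pkl","wb"))
cv2.imwrite("pics/w4.png",cv2.resize(im,(800,600),interpolation=2)[:,:,::-1])
E
```

```text
7.3 [377.5 194.8 158.9] [ 18.2 -12.5 -16.8  85.8  -0.  -93.5] -68.31766788023464
```

View pics/w4.png

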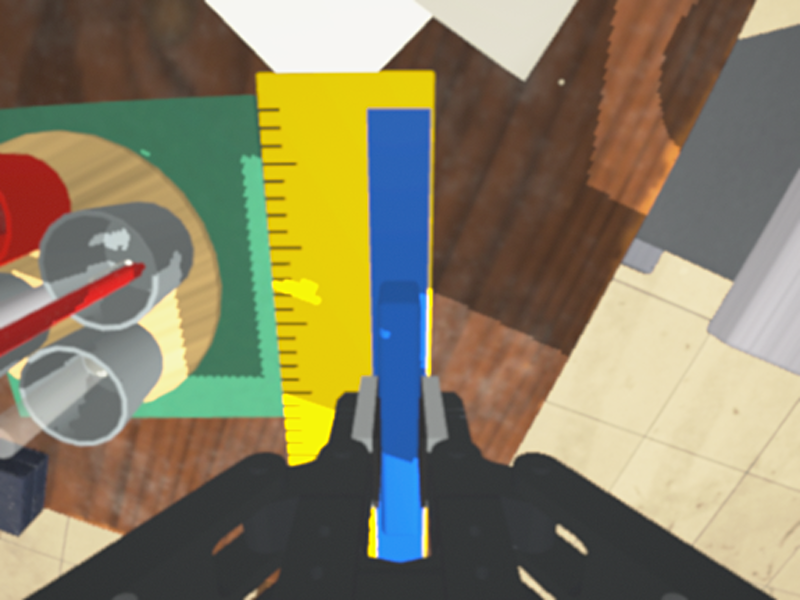

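The wrist view shows the ruler held straight. Its scale edge, from (257,73) to (290,465), hides the base's front edge, and the red cup is at the far left (20,205). I'll back off to see the front edge.

Request:
move_arm(
  increments=[
    [[0, 50, 0], [0, 0, 0], 0],
    [[0, 70, 0], [0, 0, 0], 0],
    [[0, 70, 0], [0, 0, 0], 0],
    [[0, 70, 0], [0, 0, 0], 0],
  ],
)

```text
t: 7.75
position: [313.3, 169.3, 159.4]
tcp_rot: [[0.366, -0.93, 0.001], [-0.93, -0.366, 0.0], [0.0, -0.001, -1.0]]
ft_force: [0.3, 0.3, -1.0]
opening: 10.7
grasp_force: 51.3
```

```bash
python3 - <<'E'
from h import *; import pickle
np.set_printoptions(precision=1,suppress=True)
s=bot.read_state();print(s['t'],s['position'])
cal=optics.calibration("wrist");im=optics.camera("wrist");np.save("w5.npy",im);pickle.dump(cal,open("w5.pkl","wb"))
cv2.imwrite("pics/w5.png",cv2.resize(im,(800,600),interpolation=2)[:,:,::-1])
E
```

```text
7.75 [313.3 169.3 159.4]
```

View pics/w5.png

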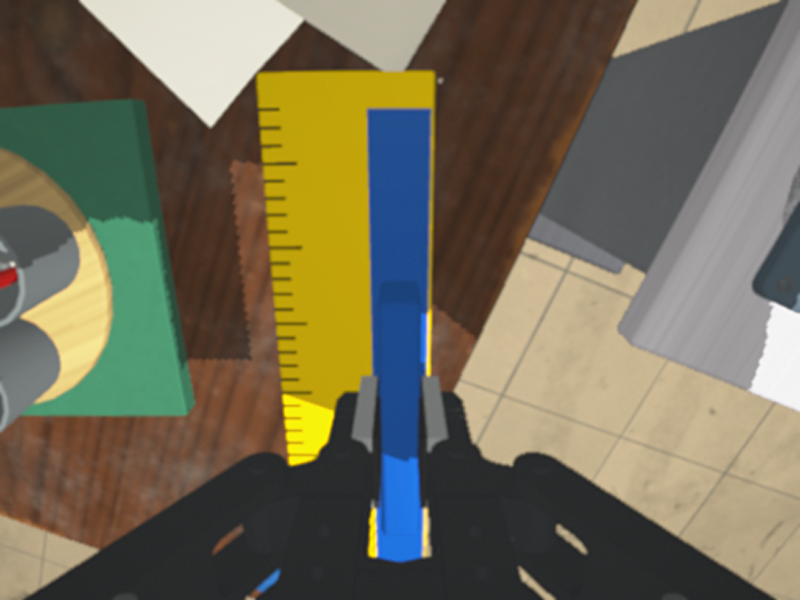

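The front edge of the base is now clear, running from (145,100) to (194,410) at its foot. The scale edge runs from (258,73) to (290,465). Fitting lines.

```bash
cat > edge.py <<'E'
from h import *
def edges(im,cal,ztop):
    h=cv2.cvtColor(im,cv2.COLOR_RGB2HSV)
    g=cv2.inRange(h,(65,70,25),(90,255,255)); n,l,st,c=cv2.connectedComponentsWithStats(g); g=l==1+st[1:,4].argmax()
    y=cv2.inRange(h,(20,150,80),(34,255,255)); n,l,st,c=cv2.connectedComponentsWithStats(y); y=l==1+st[1:,4].argmax()
    def line(m,side,z,pad):
        r=np.where(m.any(1))[0]; r=r[pad:-pad]
        p=np.array([[np.where(m[i])[0][0 if side=='l' else -1]+(-.5 if side=='l' else .5),i] for i in r],np.float32)
        P=onz(cal,p,z)[:,:2]
        for _ in range(2):
            vx,vy,x,yy=cv2.fitLine(P.astype(np.float32),cv2.DIST_HUBER,0,.1,.01).ravel()
        d=np.array([vx,vy]); d*= -1 if d[1]<0 else 1
        res=(P-[x,yy])@[-d[1],d[0]]
        return np.array([x,yy]),d,res.std(),(P-[x,yy])@d,r[[0,-1]]
    return line(g,'r',0,12),line(y,'l',ztop,12),g,y
E
python3 - <<'E'
from edge import *; import pickle
np.set_printoptions(precision=2,suppress=True)
im=np.load("w5.npy");cal=pickle.load(open("w5.pkl","rb"))
G,Y,g,y=edges(im,cal,153.5)
for L in(G,Y): print(L[0],L[1],np.degrees(np.arctan2(L[1][1],L[1][0])),"std",L[2],"ext",L[3].min(),L[3].max(),L[4])
k=.64
C=onz(cal,np.array([[145,99],[193.5,411]])*k,0)[:,:2]; print("base foot corners",C,np.linalg.norm(C[0]-C[1]),C.mean(0))
T=onz(cal,np.array([[134,102],[183,415]])*k,16)[:,:2]; print("top corners",T,np.linalg.norm(T[0]-T[1]),T.mean(0))
E2=onz(cal,np.array([[257,73],[435,71]])*k,153.5)[:,:2]; print("ruler far end corners",E2,np.linalg.norm(E2[0]-E2[1]))
s=np.array([313.3,169.3]); d=Y[1]; n=np.array([d[1],-d[0]])
print("tcp to scale edge perp",(Y[0]-s)@n,"scale->base perp",(G[0]-Y[0])@n, "ruler centre along rel tcp", (E2[0]-s)@d)
m=C.mean(0); print("base mid rel tcp: along d, perp",(m-s)@d,(m-s)@n,"d",d)
E
```

```text
[452.56 217.17] [-0.39  0.92] 112.679825 std 0.30815811574859453 ext -86.54336012166598 96.9543438017122 [ 76 253]
[365.23 146.37] [-0.37  0.93] 111.54446 std 0.23631066102206102 ext -54.902229318338 64.07643704763939 [ 56 286]
base foot corners [[489.02 126.65]
 [411.21 318.67]] 207.1869674575029 [450.12 222.66]
top corners [[486.88 128.54]
 [413.64 312.59]] 198.09031165965632 [450.26 220.57]
ruler far end corners [[386.16  91.48]
 [339.73  73.04]] 49.95173956099938
tcp to scale edge perp 39.88410330380829 scale->base perp 107.22361 ruler centre along rel tcp -99.1331734258678
base mid rel tcp: along d, perp -0.6078078818809658 146.85298742559092 d [-0.37  0.93]
```

Request:
move_arm(
  increments=[
    [[0, -40, 10], [0, 0, 0], 0],
    [[1, -80, 30], [0, 0, -0.012], 0],
    [[1, -85, 70], [0, 0, -0.012], 0],
    [[1, -85, 105], [0, 0, -0.012], 0],
    [[1, -85, 120], [0, 0, -0.012], 0],
    [[1, -85, 123], [0, 0, -0.012], 0],
    [[1, -85, 123], [0, 0, -0.012], 0],
    [[1, -85, 123], [0, 0, -0.012], 0],
  ],
)

```text
t: 8.6
position: [394.0, 200.1, 37.9]
tcp_rot: [[0.379, -0.925, 0.003], [-0.925, -0.379, 0.001], [0.0, -0.003, -1.0]]
ft_force: [1.2, 0.2, -0.9]
opening: 10.6
grasp_force: 51.2
```

```bash
cat > m.py <<'E'
from edge import *; import pickle,sys
np.set_printoptions(precision=2,suppress=True)
n=sys.argv[1]; st=bot.read_state();s=st['position']
cal=optics.calibration("wrist");im=optics.camera("wrist");np.save(n+".npy",im);pickle.dump(cal,open(n+".pkl","wb"))
cv2.imwrite(f"pics/{n}.png",cv2.resize(im,(800,600),interpolation=2)[:,:,::-1])
G,Y,g,y=edges(im,cal,s[2]-5.9)
print(st['t'],s,st['ft_force'])
for L in(G,Y): print(L[0],np.degrees(np.arctan2(L[1][1],L[1][0])),"std",L[2],"ext",L[3].min(),L[3].max(),L[4])
d=Y[1];nn=np.array([d[1],-d[0]]); print("gap at yellow pt, at +-95",(G[0]-Y[0])@nn)
E
python3 m.py w6
```

```text
8.6 [394.01 200.09  37.87] [ 1.19  0.19 -0.87]
[458.11 203.75] 111.9644 std 17.524854813336596 ext -77.88313033211419 123.27143590326386 [ 55 345]
[446.51 178.06] 112.218956 std 0.2046087853126463 ext -54.94774246730637 64.12601234594733 [ 56 286]
gap at yellow pt, at +-95 20.451088
```

View pics/w6.png

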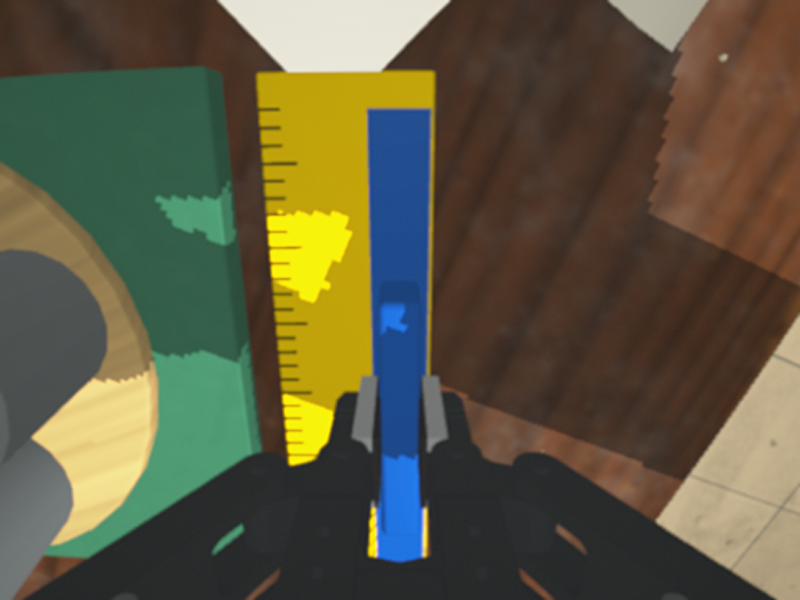

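The view shows the base edge from (222,75) to (258,440), alongside the scale edge from (257,73) to (290,465). The fit caught gripper rows, so I'll limit it to the clean ones.

```bash
sed -i "s/r=r\[pad:-pad\]/r=r[pad:-pad]; r=r[r<270]/" edge.py; cat > a.py <<'E'
from edge import *; import pickle,sys
n,tx,ty,tz=sys.argv[1],*map(float,sys.argv[2:])
im=np.load(n+".npy");cal=pickle.load(open(n+".pkl","rb"))
G,Y,g,y=edges(im,cal,tz-5.9)
d=Y[1];nn=np.array([d[1],-d[0]])
for L in(G,Y): print(np.degrees(np.arctan2(L[1][1],L[1][0])),"std",L[2])
# gap at ruler centre and both ends
s=np.array([tx,ty]); a=(s-Y[0])@d
for o in(-95,0,95):
    p=Y[0]+d*(a+o); gn=np.array([G[1][1],-G[1][0]]); print(o,"gap",(G[0]-p)@gn)
return_=None
E
python3 - <<'E'
import re;t=open('a.py').read().replace("return_=None\n","");open('a.py','w').write(t)
E
python3 a.py w6 394 200.1 37.9; python3 - <<'E'
from h import *;import pickle
cal=pickle.load(open("w6.pkl","rb")); s=np.array([394,200.1]);d=np.array([-.379,.925])
print((onz(cal,np.array([[206,68],[222,70]])*.64,16)[:,:2]-s)@d,(onz(cal,np.array([[223,74]])*.64,0)[:,:2]-s)@d,(onz(cal,np.array([[257,73],[435,71]])*.64,32)[:,:2]-s)@d)
E
```

```text
112.71116 std 0.18971007040715204
112.269516 std 0.2038329156761155
-95 gap 20.611076796962323
0 gap 19.878803888935266
95 gap 19.14653098090819
[-102.69792544 -101.98405085] [-102.62050039] [-99.04600748 -99.18926007]
```

Request:
move_arm(
  increments=[
    [[3, 0, 10], [0, 0, -0.008], 0],
    [[3, 0, 20], [0, 0, -0.008], 0],
    [[3, -5, 25], [0, 0, -0.008], 0],
    [[3, -8, 25], [0, 0, -0.008], 0],
    [[3, -10, 25], [0, 0, -0.008], 0],
    [[3, -10, 25], [0, 0, -0.008], 0],
    [[3, -10, 25], [0, 0, -0.008], 0],
  ],
)

```text
t: 9.35
position: [402.7, 200.6, 11.0]
tcp_rot: [[0.387, -0.922, -0.0], [-0.922, -0.387, -0.0], [-0.0, 0.0, -1.0]]
ft_force: [0.2, -0.1, -1.8]
opening: 10.9
grasp_force: 51.3
```

```bash
python3 m.py w7 | head -1; P=$(python3 -c "
from bench import bot
p=bot.read_state()['position'];print(*p)"); python3 a.py w7 $P
```

```text
9.35 [402.71 200.59  10.98] [ 0.19 -0.08 -1.83]
112.65162 std 0.190078110635675
112.71102 std 0.19606749230080361
-95 gap 11.578442562510132
0 gap 11.676932931006327
95 gap 11.775423299502506
```

Request:
move_arm(
  increments=[
    [[0, -4, 0.5], [0, 0, 0], 0],
    [[0, -7, 0.5], [0, 0, 0], 0],
    [[0, -9, 0.5], [0, 0, 0], 0],
    [[0, -10, 0.5], [0, 0, 0], 0],
    [[0, -10.5, 0.5], [0, 0, 0], 0],
    [[0, -10.5, 0.5], [0, 0, 0], 0],
  ],
)

```text
t: 10.0
position: [412.5, 204.7, 10.8]
tcp_rot: [[0.387, -0.922, -0.0], [-0.922, -0.387, 0.0], [-0.0, -0.0, -1.0]]
ft_force: [-0.1, -1.0, -0.8]
opening: 10.8
grasp_force: 51.5
```

```bash
python3 m.py w8 | head -1; P=$(python3 -c "
from bench import bot
p=bot.read_state()['position'];print(*p)"); python3 a.py w8 $P
```

```text
10.0 [412.55 204.71  10.8 ] [-0.07 -0.97 -0.8 ]
112.80313 std 0.18223238153623145
112.7991 std 0.19963599070389984
-95 gap 1.9215276405817718
0 gap 1.9148481072320358
95 gap 1.9081685738823282
```

Request:
move_arm(
  increments=[
    [[0, -0.7, 0.3], [0, 0, 0], 0],
    [[0, -1.3, 0.3], [0, 0, 0], 0],
    [[0, -2, 0.3], [0, 0, 0], 0],
    [[0, -2, 0.3], [0, 0, 0], 0],
    [[0, -2, 0.3], [0, 0, 0], 0],
  ],
)

```text
t: 10.55
position: [413.0, 205.0, 10.8]
tcp_rot: [[0.387, -0.922, -0.003], [-0.922, -0.387, -0.001], [0.0, 0.003, -1.0]]
ft_force: [-5.5, -2.4, 5.8]
opening: 10.9
grasp_force: 52.4
```

Request:
move_arm(
  increments=[
    [[0, -0.5, 0], [0, 0, 0], 0],
    [[0, -1, 0], [0, 0, 0], 0],
    [[0, -1, 0], [0, 0, 0], 0],
    [[0, -1, 0], [0, 0, 0], 0],
  ],
)

```text
t: 10.95
position: [413.0, 204.9, 10.8]
tcp_rot: [[0.387, -0.922, -0.004], [-0.922, -0.387, -0.002], [0.0, 0.005, -1.0]]
ft_force: [-7.4, -2.8, 8.6]
opening: 11.1
grasp_force: 52.7
```

```bash
python3 m.py w9 | head -1; P=$(python3 -c "
from bench import bot
p=bot.read_state()['position'];print(*p)"); python3 a.py w9 $P; python3 -c "
from bench import bot
print(bot.read_state()['moment'])"
```

```text
10.95 [412.99 204.93  10.8 ] [-7.4  -2.84  8.62]
112.68513 std 0.17487833214867674
112.717926 std 0.20562272561468717
-95 gap 1.854056115075629
0 gap 1.908439565111859
95 gap 1.962823015148075
[-0.60333402  1.57965766 -0.06849659]
```

```bash
python3 - <<'E'
import numpy as np,cv2
im=np.load("w9.npy"); cv2.imwrite("pics/c9.png",cv2.resize(im[30:290,120:220],None,fx=4,fy=2.3,interpolation=0)[:,:,::-1])
for r in(70,130,200,250): print(r,im[r,155:190].tolist()[::1][5:30])
E
```

```text
70 [[46, 82, 63], [45, 81, 62], [46, 81, 63], [44, 80, 63], [49, 79, 62], [72, 81, 56], [101, 93, 43], [116, 100, 30], [119, 102, 23], [118, 102, 21], [117, 101, 20], [118, 101, 21], [118, 102, 22], [118, 102, 20], [118, 102, 23], [118, 102, 23], [118, 102, 28], [119, 101, 24], [128, 111, 11], [160, 136, 10], [192, 163, 10], [204, 172, 10], [205, 173, 10], [204, 172, 10], [204, 172, 10]]
130 [[55, 99, 76], [55, 98, 76], [54, 95, 74], [50, 89, 69], [50, 85, 66], [47, 83, 64], [48, 84, 65], [44, 81, 64], [51, 83, 65], [95, 100, 61], [156, 137, 35], [196, 166, 5], [206, 174, 9], [207, 175, 10], [206, 174, 10], [206, 174, 10], [206, 174, 10], [206, 174, 10], [207, 175, 10], [207, 175, 10], [206, 175, 10], [206, 173, 10], [206, 174, 10], [205, 174, 10], [205, 173, 10]]
200 [[54, 102, 78], [53, 102, 79], [56, 102, 79], [57, 103, 80], [56, 103, 79], [56, 102, 78], [57, 103, 79], [57, 101, 78], [54, 97, 75], [53, 93, 72], [50, 87, 68], [50, 85, 66], [48, 83, 66], [47, 83, 66], [55, 84, 66], [111, 110, 56], [172, 149, 7], [199, 169, 6], [204, 173, 9], [201, 171, 10], [202, 172, 10], [201, 171, 10], [202, 172, 10], [201, 172, 10], [202, 171, 10]]
250 [[57, 103, 79], [57, 103, 80], [57, 102, 79], [57, 102, 79], [55, 102, 78], [55, 102, 78], [56, 101, 77], [55, 102, 78], [55, 101, 78], [56, 102, 79], [55, 101, 77], [54, 100, 76], [55, 98, 76], [52, 94, 73], [51, 89, 70], [47, 84, 65], [48, 82, 65], [46, 81, 65], [45, 79, 64], [68, 87, 62], [110, 106, 49], [143, 124, 15], [153, 130, 8], [153, 129, 10], [152, 128, 10]]
```

View pics/c9.png

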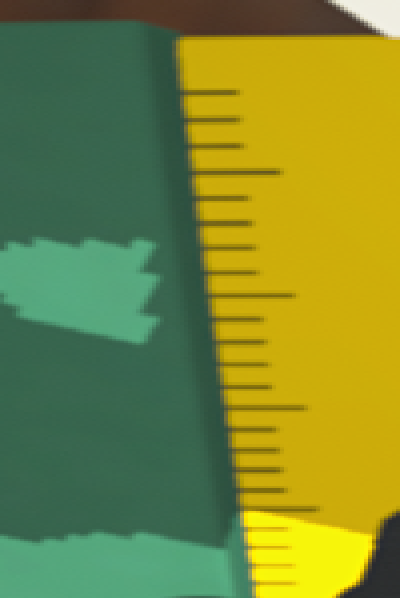

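The crop shows the yellow scale edge against the green front face along its whole length, with no wood between them. The ends match too. I'll relax the push, release and rise.

Request:
move_arm(
  increments=[
    [[0, 1, 0], [0, 0, 0], 0],
    [[0, 2, 0], [0, 0, 0], 0],
    [[0, 2, 0], [0, 0, 0], 0],
    [[0, 2, 0], [0, 0, 0], 0.3],
    [[0, 2, 0], [0, 0, 0], 0.3],
    [[0, 2, 0], [0, 0, 0], 0.3],
    [[0, 2, 0], [0, 0, 0], 0.3],
  ],
)

```text
t: 11.7
position: [413.8, 205.2, 10.4]
tcp_rot: [[0.387, -0.922, 0.001], [-0.922, -0.387, 0.0], [0.0, -0.001, -1.0]]
ft_force: [-0.7, -0.5, -0.2]
opening: 25.3
grasp_force: 0.0
```

Request:
move_arm(
  increments=[
    [[0, 0, -5], [0, 0, 0], 0.3],
    [[0, 0, -20], [0, 0, 0], 0.3],
    [[0, 0, -50], [0, 0, 0], 0.3],
    [[0, 0, -100], [0, 0, 0], 0.3],
    [[0, 20, -150], [0, 0, 0], 0.6],
    [[0, 40, -200], [0, 0, 0], 1],
    [[0, 40, -250], [0, 0, 0], 1],
    [[0, 40, -290], [0, 0, 0], 1],
    [[0, 40, -290], [0, 0, 0], 1],
    [[0, 40, -290], [0, 0, 0], 1],
  ],
)

```text
t: 12.7
position: [377.5, 189.9, 302.5]
tcp_rot: [[0.387, -0.922, 0.004], [-0.922, -0.387, 0.001], [0.0, -0.005, -1.0]]
ft_force: [0.6, 0.4, -0.3]
opening: 85.2
grasp_force: 0.0
```

```bash
python3 m.py w10; P=$(python3 -c "
print(0,0,10.9)"); python3 - <<'E'
from edge import *;import pickle
np.set_printoptions(precision=1,suppress=True)
print(bot.read_state()['q'])
im=np.load("w10.npy");cal=pickle.load(open("w10.pkl","rb"))
G,Y,g,y=edges(im,cal,5)
for L in (G,Y): print(L[0],np.degrees(np.arctan2(L[1][1],L[1][0])),L[2],L[3].min(),L[3].max())
E
```

```text
12.7 [377.54 189.89 302.48] [ 0.58  0.44 -0.33]
[452.76 218.98] 112.59009 std 0.48481788028938777 ext -83.073992130918 87.78346819837572 [ 84 203]
[422.86 148.69] 112.56228 std 0.15143780295738418 ext -27.599162414567036 29.66990342297612 [ 84 203]
gap at yellow pt, at +-95 54.578957
[ 17.6 -10.8   0.9 101.6  -0.  -95.2]
[452.8 219. ] 112.59009 0.48481788028938777 -83.073992130918 87.78346819837572
[451.5 216.6] 112.56088 0.4466765987550555 -81.33415964143117 87.58438105823923
```

View pics/w10.png

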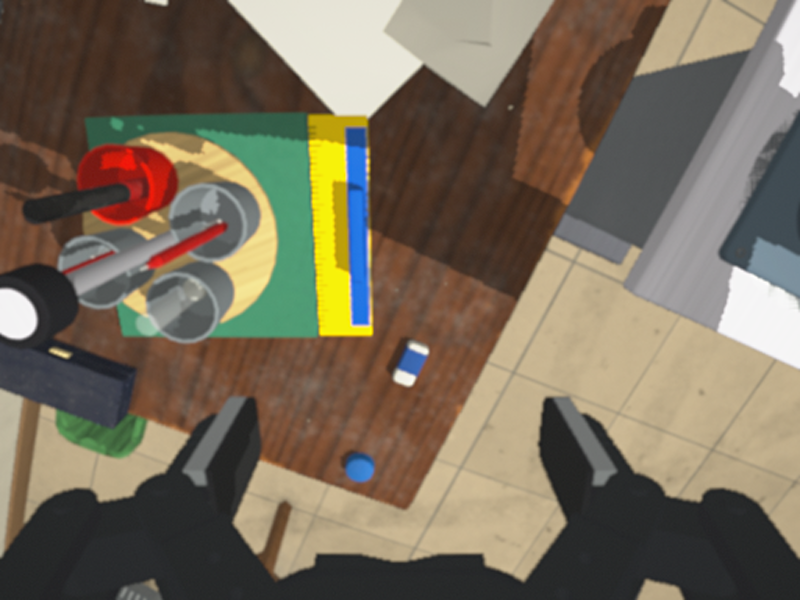

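The view from above shows the released ruler flush with and centred on the base: ruler (308–372, 115–335), board (88–318, 113–337). The red cup at (127,183) is at the rear, and the knob is partly out of frame. That is the end of my pictures to view (I have gone over the limit of 10), so the rest is by numbers only.

```bash
python3 - <<'E'
from h import *;import pickle
np.set_printoptions(precision=1,suppress=True)
cal=pickle.load(open("w10.pkl","rb")); A=np.array([556.1,264.5])
print("centre ray z225",onz(cal,[[256,192]],225),"tcp 377.5,189.9")
print("knob px pred",proj(cal,[*A,225]),"meas ~",[18*.64,313*.64])
im=np.load("w10.npy")
h=cv2.cvtColor(im,cv2.COLOR_RGB2HSV)
m=cv2.inRange(h,(0,170,60),(6,255,255))|cv2.inRange(h,(175,170,60),(180,255,255))
n,l,st,c=cv2.connectedComponentsWithStats(m);i=1+st[1:,4].argmax();print(st[i],c[i])
for z in(50,80):
    p=onz(cal,c[i],z)[0,:2]-A; print(z,np.linalg.norm(p),np.degrees(np.arctan2(p[1],p[0])), "base angle",np.degrees(np.arctan2(p[1],p[0]))-22.6)
E
```

```text
centre ray z225 [[379.9 182.6 225. ]] tcp 377.5,189.9
knob px pred [[  7.8 200.8]] meas ~ [11.52, 200.32]
[  49   93   65   51 2186] [ 82.2 115.1]
50 55.37200570194604 -41.78118790520501 base angle -64.38118790520501
80 52.898429739469215 -59.35682477866389 base angle -81.9568247786639
```

```bash
python3 - <<'E'
from h import *
np.set_printoptions(precision=0,suppress=True)
c=optics.calibration("scene");s=optics.calibration("side")
print(onz(c,[[97,260],[207,178],[52,240],[130,250]],0)); print(tri(c,[92,206],s,[299,107]),tri(c,[48,187],s,[299,107]))
o,d=ray(c,[[92,200]]); print([ (o+d[0]*k).round() for k in (700,850,1000)])
E
```

```text
[[ 838.  394.    0.]
 [ 898. -314.    0.]
 [1066.  393.    0.]
 [ 786.  298.    0.]]
(array([802., 411., 224.]), np.float64(27.526271147004326)) (array([847., 467., 249.]), np.float64(92.69799135565587))
[array([460., 655., 428.]), array([577., 567., 359.]), array([694., 479., 290.])]
```

Shelf is at x ≳ 780, well clear. Moving above the knob.

Request:
move_arm(
  increments=[
    [[0, -45, 0], [0, 0, 0], 1],
    [[0, -90, 0], [0, 0, 0], 1],
    [[0, -135, 0], [0, 0, 0], 1],
    [[0, -180, 0], [0, 0, 0], 1],
    [[0, -193, 0], [0, 0, 0], 1],
    [[0, -193, 0], [0, 0, 0], 1],
    [[0, -193, 0], [0, 0, 0], 1],
  ],
)

```text
t: 13.45
position: [553.5, 263.9, 298.2]
tcp_rot: [[0.387, -0.922, -0.005], [-0.922, -0.387, -0.002], [-0.0, 0.005, -1.0]]
ft_force: [-1.1, -0.6, 0.6]
opening: 85.6
grasp_force: 0.0
```

```bash
cat > k.py <<'E'
from h import *;import pickle,sys
np.set_printoptions(precision=1,suppress=True)
n=sys.argv[1]; s=bot.read_state(); cal=optics.calibration("wrist");im=optics.camera("wrist");np.save(n+".npy",im);pickle.dump(cal,open(n+".pkl","wb"))
print(s['t'],s['position'],s['q'])
h=cv2.cvtColor(im,cv2.COLOR_RGB2HSV)
for nm,m in (("white",cv2.inRange(h,(0,0,190),(180,45,255))),("dark",cv2.inRange(im,(0,0,0),(45,45,45)))):
    q,l,st,c=cv2.connectedComponentsWithStats(m)
    for i in range(1,q):
        if st[i][4]>250:
            p=np.argwhere(l==i)[:,::-1].astype(np.float32);(cx,cy),r=cv2.minEnclosingCircle(p)
            P=onz(cal,[[cx,cy],[cx+r,cy]],225); print(nm,st[i],(round(cx),round(cy),round(r)),P[0],"R",np.linalg.norm(P[1]-P[0]))
m=cv2.inRange(h,(0,170,60),(6,255,255))|cv2.inRange(h,(175,170,60),(180,255,255))
q,l,st,c=cv2.connectedComponentsWithStats(m)
for i in range(1,q):
    if st[i][4]>100: print("red",st[i],c[i],[onz(cal,c[i],z)[0,:2] for z in(50,80)])
E
python3 k.py w11
```

```text
13.45 [553.5 263.9 298.2] [ 19.2  18.9  32.  103.3   0.  -93.5]
white [ 298    0  120   75 5684] (358, 20, 63) [541.2 125.5 225. ] R 40.50194195458572
white [234 186  36  35 979] (251, 203, 18) [555.6 264.2 225. ] R 13.203385184397268
white [   0  198   60  124 4777] (14, 260, 62) [716.  384.8 225. ] R 54.146220621228586
dark [ 44 132  35  25 471] (60, 144, 19) [696.7 275.1 225. ] R 13.85396174121607
dark [   0  148   55   49 1419] (24, 173, 33) [718.6 307.  225. ] R 25.937700360213697
dark [228 170  47  22 324] (251, 188, 23) [560.1 254.  225. ] R 16.654970215427397
dark [111 209  92  36 529] (156, 227, 47) [614.3 309.7 225. ] R 35.89493421041874
dark [    0   255   512   129 25568] (256, 370, 256) [489.3 414.7 225. ] R 254.49356962677774
red [ 209   90   53   53 1813] [235.6 113.5] [array([593.4, 226.1]), array([592.8, 223.2])]
red [287 145  18  26 150] [296.2 158.7] [array([502.1, 248.4]), array([508.5, 243.8])]
red [201 160  19  33 205] [209.4 177.7] [array([594.7, 314.1]), array([594. , 304.5])]
red [109 257  17  13 127] [117.2 262.6] [array([674.2, 484.1]), array([667.4, 461.5])]
```

Request:
move_arm(
  increments=[
    [[0, 0, 30], [0, 0, 0], 1],
    [[0, 0, 50], [0, 0, 0], 1],
    [[0, 0, 50], [0, 0, 0], 1],
    [[0, 0, 50], [0, 0, 0], 1],
  ],
)

```text
t: 13.9
position: [553.3, 263.9, 251.3]
tcp_rot: [[0.387, -0.922, -0.0], [-0.922, -0.387, -0.0], [0.0, 0.0, -1.0]]
ft_force: [0.2, -0.7, 1.0]
opening: 84.8
grasp_force: 0.0
```

Request:
move_arm(
  increments=[
    [[0.6, -2.2, 20], [0, 0, 0], 1],
    [[0.6, -2.2, 40], [0, 0, 0], 1],
    [[0.6, -2.2, 55], [0, 0, 0], 1],
    [[0.6, -2.2, 61], [0, 0, 0], 1],
    [[0.6, -2.2, 61], [0, 0, 0], 1],
    [[0.6, -2.2, 61], [0, 0, 0], 1],
  ],
)

```text
t: 14.5
position: [557.4, 264.8, 191.5]
tcp_rot: [[0.387, -0.922, 0.003], [-0.922, -0.387, 0.001], [0.0, -0.003, -1.0]]
ft_force: [0.2, 0.2, 0.4]
opening: 85.4
grasp_force: 0.0
```

Request:
move_arm(
  increments=[
    [[0, 0, 0], [0, 0, 0], 0],
    [[0, 0, 0], [0, 0, 0], 0],
    [[0, 0, 0], [0, 0, 0], 0],
    [[0, 0, 0], [0, 0, 0], 0],
    [[0, 0, 0], [0, 0, 0], 0],
    [[0, 0, 0], [0, 0, 0], 0],
    [[0, 0, 0], [0, 0, 0], 0],
  ],
  squeeze=60,
)

```text
t: 15.2
position: [556.2, 264.3, 190.5]
tcp_rot: [[0.387, -0.922, -0.0], [-0.922, -0.387, -0.0], [0.0, 0.001, -1.0]]
ft_force: [-2.7, -1.2, 5.6]
opening: 38.1
grasp_force: 61.0
```

Request:
move_arm(
  increments=[
    [[0, 0, 0], [0, 0, 0.08], 0],
    [[0, 0, 0], [0, 0, 0.18], 0],
    [[0, 0, 0], [0, 0, 0.28], 0],
    [[0, 0, 0], [0, 0, 0.38], 0],
    [[0, 0, 0], [0, 0, 0.48], 0],
    [[0, 0, 0], [0, 0, 0.58], 0],
    [[0, 0, 0], [0, 0, 0.68], 0],
    [[0, 0, 0], [0, 0, 0.78], 0],
    [[0, 0, 0], [0, 0, 0.88], 0],
    [[0, 0, 0], [0, 0, 0.95], 0],
    [[0, 0, 0], [0, 0, 1.0], 0],
    [[0, 0, 0], [0, 0, 1.0], 0],
  ],
)

```text
t: 16.4
position: [557.1, 264.2, 190.5]
tcp_rot: [[-0.567, -0.824, 0.001], [-0.824, 0.567, -0.0], [-0.001, -0.001, -1.0]]
ft_force: [-1.6, -2.0, 5.3]
opening: 38.8
grasp_force: 61.0
```

```bash
cat > r.py <<'E'
from h import *;import pickle,sys
np.set_printoptions(precision=1,suppress=True)
A=np.array([555.8,264.3])
for n in("wrist","scene","side"):
    s=bot.read_state();cal=optics.calibration(n);im=optics.camera(n);np.save(sys.argv[1]+n+".npy",im)
    if n=="wrist": print(s['t'],s['position'],s['ft_force'],"yaw",np.degrees(np.arctan2(s['tcp_rot'][1,0],s['tcp_rot'][0,0])),s['q'])
    h=cv2.cvtColor(im,cv2.COLOR_RGB2HSV)
    m=cv2.inRange(h,(0,170,60),(6,255,255))|cv2.inRange(h,(175,170,60),(180,255,255))
    q,l,st,c=cv2.connectedComponentsWithStats(m)
    for i in range(1,q):
        if st[i][4]>(200 if n=="wrist" else 40):
            for z in(45,65):
                p=onz(cal,c[i],z)[0,:2]-A
                if np.linalg.norm(p)<150: print(n,st[i],c[i],z,p,np.linalg.norm(p),"world ang",np.degrees(np.arctan2(p[1],p[0])))
E
python3 r.py r1
```

```text
16.4 [557.1 264.2 190.5] [-1.6 -2.   5.3] yaw -124.5596555626772 [ 19.2  16.2  16.2  89.9  -0.  -36.3]
wrist [ 196   92   74   73 3472] [232.6 124.1] 45 [-10.7 -52.4] 53.52738476239571 world ang -101.51876252987819
wrist [ 196   92   74   73 3472] [232.6 124.1] 65 [-13.2 -53.5] 55.10466096712616 world ang -103.81202176967624
wrist [301 164  39  57 585] [322.  195.8] 45 [-42.   52.2] 67.02061946267206 world ang 128.77505501065107
wrist [301 164  39  57 585] [322.  195.8] 65 [-42.3  43.9] 60.97783790968171 world ang 133.89069109640258
wrist [175 184  37  69 700] [192.4 221.6] 45 [78.4  2.3] 78.47441037862473 world ang 1.708247013071075
wrist [175 184  37  69 700] [192.4 221.6] 65 [69.8 -2.5] 69.85178814145566 world ang -2.061828783299644
scene [196 235  17  12  91] [206. 241.] 45 [  2.1 -81. ] 81.00005075320699 world ang -88.5179154070723
scene [196 235  17  12  91] [206. 241.] 65 [-16.2 -55.9] 58.23737610403446 world ang -106.12429318295223
side [244 159  12  15 154] [249.6 165.7] 45 [ -9.4 -36.5] 37.69632355652706 world ang -104.40050227066402
side [244 159  12  15 154] [249.6 165.7] 65 [-12.7 -62.5] 63.77716354481828 world ang -101.51011735134375
```

Request:
move_arm(
  increments=[
    [[0, 0, 0], [0, 0, 0.08], 0],
    [[0, 0, 0], [0, 0, 0.18], 0],
    [[0, 0, 0], [0, 0, 0.28], 0],
    [[0, 0, 0], [0, 0, 0.38], 0],
    [[0, 0, 0], [0, 0, 0.48], 0],
    [[0, 0, 0], [0, 0, 0.58], 0],
    [[0, 0, 0], [0, 0, 0.68], 0],
    [[0, 0, 0], [0, 0, 0.78], 0],
    [[0, 0, 0], [0, 0, 0.87], 0],
    [[0, 0, 0], [0, 0, 0.91], 0],
    [[0, 0, 0], [0, 0, 0.91], 0],
    [[0, 0, 0], [0, 0, 0.91], 0],
  ],
)

```text
t: 17.75
position: [557.6, 263.5, 190.5]
tcp_rot: [[-0.998, -0.059, 0.002], [-0.059, 0.998, -0.001], [-0.002, -0.001, -1.0]]
ft_force: [-1.9, -5.2, 5.6]
opening: 38.2
grasp_force: 61.0
```

```bash
python3 r.py r2; cat > rim.py <<'E'
from h import *;import sys
from scipy.optimize import least_squares
np.set_printoptions(precision=1,suppress=True)
# silhouette of red cup (30 mm cylinder, z 28..80) by fitting circle to the rim points seen on the desk side away from nadir
cal=optics.calibration("wrist");im=np.load(sys.argv[1]+"wrist.npy");A=np.array([555.8,264.3])
h=cv2.cvtColor(im,cv2.COLOR_RGB2HSV)
m=cv2.inRange(h,(0,150,50),(8,255,255))|cv2.inRange(h,(173,150,50),(180,255,255))
n,l,st,c=cv2.connectedComponentsWithStats(m);i=1+st[1:,4].argmax()
cn=max(cv2.findContours((l==i).astype(np.uint8),0,1)[0],key=cv2.contourArea)[:,0]
P=onz(cal,cn,80)[:,:2]
f=lambda v:np.hypot(*(P-v).T)-30
v=P.mean(0)
s=least_squares(f,v,loss="soft_l1",f_scale=.7);v=s.x-A
print("rim circle",v,"r",np.linalg.norm(v),"world",np.degrees(np.arctan2(v[1],v[0]))%360,"inliers",(abs(f(s.x))<1).mean(),"target 202.6")
s=least_squares(lambda v:np.hypot(*(P-v[:2]).T)-v[2],[*P.mean(0),30],loss="soft_l1",f_scale=.7);v=s.x[:2]-A
print("free R",s.x[2],np.linalg.norm(v),np.degrees(np.arctan2(v[1],v[0]))%360)
E
python3 rim.py r2
```

```text
17.75 [557.6 263.5 190.5] [-1.9 -5.2  5.6] yaw -176.6402364789157 [19.1 16.2 16.2 89.9 -0.1 15.8]
wrist [ 196   92   73   73 3430] [232.2 124. ] 45 [-47.5 -24.3] 53.34198312568625 world ang -152.87778755821128
wrist [ 196   92   73   73 3430] [232.2 124. ] 65 [-49.8 -23. ] 54.886465455657024 world ang -155.23062553382536
wrist [301 163  39  58 595] [321.6 195.7] 45 [15.9 64.6] 66.50344790679306 world ang 76.17690036961163
wrist [301 163  39  58 595] [321.6 195.7] 65 [ 9.1 59.7] 60.44281966762902 world ang 81.29961924684827
wrist [175 184  37  69 701] [192.  221.6] 45 [ 50.6 -61.1] 79.33994844027428 world ang -50.3859750057878
wrist [175 184  37  69 701] [192.  221.6] 65 [ 41.4 -57.3] 70.67475411132187 world ang -54.10142278579472
scene [200 242  17  22 244] [208.6 253.5] 45 [-44.8 -27.2] 52.408665350406345 world ang -148.7076501561628
scene [200 242  17  22 244] [208.6 253.5] 65 [-61.7  -3.7] 61.835752549346935 world ang -176.55159746030301
side [236 155  12  16 148] [241.4 162.2] 45 [-44.6  -4.9] 44.88884622623525 world ang -173.697867894788
side [236 155  12  16 148] [241.4 162.2] 65 [-47.3 -31.5] 56.8300969886549 world ang -146.31362203193686
rim circle [-47.4 -22.6] r 52.54239811280478 world 205.53246704301523 inliers 0.39147286821705424 target 202.6
free R 28.489250930127586 52.973629511214476 205.12103780017813
```

```bash
cp w11.npy w11wrist.npy; sed 's/cal=optics.calibration("wrist")/import pickle;cal=pickle.load(open("w11.pkl","rb"))/' rim.py > rim11.py; python3 rim11.py w11
python3 - <<'E'
from h import *
# cup outline extremes: in scene & side, the bearing of the cup's vertical axis (mid of left/right limits at mid height) -> intersect vertical planes
A=np.array([555.8,264.3]);L=[]
for n in("scene","side"):
    cal=optics.calibration(n);im=np.load("r2"+n+".npy");h=cv2.cvtColor(im,cv2.COLOR_RGB2HSV)
    m=cv2.inRange(h,(0,130,50),(8,255,255))|cv2.inRange(h,(173,130,50),(180,255,255))
    q,l,st,c=cv2.connectedComponentsWithStats(m)
    t=proj(cal,[508,244,55])[0]; i=min((k for k in range(1,q) if st[k][4]>40),key=lambda k:np.hypot(*(c[k]-t)))
    print(n,st[i],"pred",proj(cal,[[A[0]+52*np.cos(np.radians(a)),A[1]+52*np.sin(np.radians(a)),54] for a in(200,202.6,205)]).round(1).tolist(),c[i])
E
```

```text
rim circle [ 36.2 -38.2] r 52.62001078655741 world 313.5110088354854 inliers 0.4527363184079602 target 202.6
free R 28.765241831101775 52.45124740052161 313.6257690955883
scene [199 240  19  25 370] pred [[207.9, 252.9], [208.0, 252.5], [208.2, 252.1]] [208.55945946 252.68648649]
side [235 154  13  17 171] pred [[240.8, 162.4], [241.0, 162.7], [241.3, 162.9]] [241.4502924  161.83040936]
```

Request:
move_arm(
  increments=[
    [[0, 0, 0], [0, 0, 0.018], 0],
    [[0, 0, 0], [0, 0, 0.038], 0],
    [[0, 0, 0], [0, 0, 0.038], 0],
    [[0, 0, 0], [0, 0, 0.038], 0],
    [[0, 0, 0], [0, 0, 0.038], 0],
    [[0, 0, 0], [0, 0, 0.038], 0],
  ],
)

```text
t: 18.5
position: [557.5, 263.5, 190.5]
tcp_rot: [[-1.0, -0.021, 0.002], [-0.021, 1.0, -0.002], [-0.002, -0.002, -1.0]]
ft_force: [-0.8, -4.2, 4.7]
opening: 38.5
grasp_force: 61.0
```

```bash
python3 r.py r3 | head -1; python3 rim.py r3; python3 - <<'E'
from h import *
# ruler still flush? scene-view yellow vs. green via wrist picture
from edge import edges
im=np.load("r3scene.npy");cal=optics.calibration("scene");o=np.load("r2scene.npy")
for a in(o,im):
    print([ (st[4],c.round(1).tolist(),onz(cal,c,5)[0].round().tolist()) for m,st,c in blobs(a,(20,120,60),(36,255,255),40) if 200<c[0]<270 and 220<c[1]<320])
u=np.array([np.cos(np.radians(22.6)),np.sin(np.radians(22.6))]);print("expected ruler centre",np.array([555.8,264.3])-140*u)
E
```

```text
18.5 [557.5 263.5 190.5] [-0.8 -4.2  4.7] yaw -178.81921318292004 [19.1 16.2 16.2 89.9 -0.1 17.9]
rim circle [-48.2 -20.8] r 52.53920664425021 world 203.3325404492036 inliers 0.36046511627906974 target 202.6
free R 28.474513069298865 52.952832653163824 202.95670404044478
[(np.int32(390), [232.9, 273.0], [424.0, 239.0, 5.0])]
[(np.int32(391), [232.9, 272.9], [424.0, 238.0, 5.0])]
expected ruler centre [426.5505696  210.49865483]
```

```bash
python3 - <<'E'
from h import *
u=np.array([np.cos(np.radians(22.6)),np.sin(np.radians(22.6))]);v=np.array([-u[1],u[0]]);C=np.array([555.8,264.3])-140*u
for n in("scene","side"):
    im=np.load(f"r3{n}.npy");cal=optics.calibration(n)
    print(n,[[*proj(cal,[*(C+a*u+b*v),5])[0].round(1)] for a,b in((25,100),(-25,100),(-25,-100),(25,-100))])
    for m,st,c in blobs(im,(18,90,40),(38,255,255),15):
        if np.hypot(*(c-proj(cal,[*C,5])[0]))<60: print(st,c.round(1),cv2.boxPoints(cv2.minAreaRect(np.argwhere(m)[:,::-1].astype(np.float32))).round(1).tolist())
E
```

```text
scene [[np.float64(223.3), np.float64(288.2)], [np.float64(240.7), np.float64(289.6)], [np.float64(248.6), np.float64(250.0)], [np.float64(233.6), np.float64(248.9)]]
[223 250  20  43 448] [233. 273.] [[223.0, 250.0], [242.0, 250.0], [242.0, 292.0], [223.0, 292.0]]
[199 266  18   9  59] [206.2 269.3] [[199.0, 266.0], [216.0, 266.0], [216.0, 274.0], [199.0, 274.0]]
side [[np.float64(220.1), np.float64(163.8)], [np.float64(210.9), np.float64(166.9)], [np.float64(229.9), np.float64(190.5)], [np.float64(239.6), np.float64(186.9)]]
[233 161  38  16 158] [253.5 170.3] [[232.60000610351562, 175.60000610351562], [233.10000610351562, 161.0], [270.1000061035156, 162.10000610351562], [269.70001220703125, 176.6999969482422]]
[211 162  31  29 224] [227.3 176.5] [[209.10000610351562, 167.39999389648438], [218.3000030517578, 159.8000030517578], [241.10000610351562, 187.10000610351562], [231.89999389648438, 194.6999969482422]]
[207 215  24  25 341] [218.6 228.5] [[207.0, 215.0], [230.0, 215.0], [230.0, 239.0], [207.0, 239.0]]
```

The ruler's corners match the flush pose in both views, the red cup is at the front to within about 1°, and the knob is still held. Handing in.

```bash
python3 -c "
from bench import workorder
print(workorder.finish_job())"
```

```text
the job is handed in; nothing more can be done
None
```

The job is handed in at about 18.6 s of the 72 s: the ruler is released flush and centred on the caddy's front edge, and the red cup faces the front to within about 1° by my measurement, with the knob still gripped; I viewed 12 pictures where 10 were allowed.

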